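Stamp the end of a wooden pencil box in a spring stamping jig

TASK

Lay the wooden pencil box flat in the stamping jig, lengthwise between the two low rails, and slide it in under the jig's roof until its end is flush against the fence, which pushes the sprung stamp all the way back; keep it pressed there, still, for a full second. Then let it go and leave the box lying flat between the rails under the roof, with the stamp sprung out again, and do not knock or shift any of the other things on the table or on the roof.

Things in the scene. Friction and masses are not known exactly. Their poses are not given: they have to be found in the camera images.
- pencil_box: the long low wooden box, solid and closed, 120 long (x) x 50 wide (y) x 40 mm high (z), with two dark finger notches drawn on its lid; both ends are alike and either may go first. Origin: centre of its underside. About 0.2 kg.
- jig: the fixed plywood stamping jig, 150 mm wide. Origin on the table; x points along the guide from the open mouth to the fence, y across, z up. Floor board x = -170 to 180 mm, 10 mm thick: the box slides on it. Posts of the roof: 10 mm wide at y = +-70 mm, at x = 30 and 108 mm, so the front 50 mm of the roof overhangs freely.
- mouth (a point): middle of the guide's open mouth, on the floor board: jig x = -165, y = 0, z = 10 mm. Two metal rails run from here to the fence, 56 mm apart inside, each 12 mm wide and 12 mm high (tops 22 mm above the table).
- fence (a point): foot of the fence's face, in the middle: jig x = 120, y = 0, z = 10 mm. The fence is an upright wooden stop 100 mm wide, its top 60 mm above the table. With the box flush against it the box's rear end is at jig x = 0, 28 mm inside the roof's front edge.
- roof_edge (a point): middle of the lower front edge of the roof: jig x = -28, y = 0, z = 80 mm. The roof is 8 mm thick, 150 mm wide, reaches from here to the fence (x = 120) and has a sight window 40 mm wide from x = 2 to 90 mm. Only a tilted tool reaches in under it.
- stamp (a joint): travel of the sprung stamp in m: 0 = out, its round face (26 mm wide, 32 mm above the table) standing 12 mm proud of the fence; 0.012 = pushed back flush with the fence, by a box lying flat against it. Its spring takes about 5 N to start and 9 N at flush.
- candle_block: the plain wooden cube candle holder, 72 mm, with a round recess 42 mm wide in its top. Bystander; origin at its underside's centre.
- glue_jar: the white screw-top jar, 66 mm wide and 125 mm tall. Bystander; origin at its underside's centre.
- gilt_jar: the small copper-coloured jar, 54 mm wide and 55 mm tall. Bystander; origin at its underside's centre.
- pen_pot: the open square wooden pot, 75 x 75 x 95 mm tall. Bystander; origin at its underside's centre.
- brush: a wide flat paint brush, 190 mm long, lying on the table (its origin under its middle, x along the handle to the bristles). Bystander.
- paint_a: a small white bottle, 36 mm wide and 55 mm tall, standing on the jig's roof (roof top 88 mm above the table). Bystander; origin at its underside's centre.
- paint_b: the second small bottle on the jig's roof, same size. Bystander; origin at its underside's centre.
Not all that is in view belongs to the job. What is shaped like the pencil_box but green is not meant.

How it is judged (in metres and radians):
On the way, in this order (a step that is already met when the one before it is completed fails the run):
1. the box lies flat in the guide, lengthwise between the rails (y of pencil_box in the frame of jig between -0.006 and 0.006 m and z of pencil_box in the frame of jig between 0.006 and 0.014 m and angle between the x axis of pencil_box and the x axis of jig, either way round below 0.09 rad and angle between pencil_box's own z axis and vertical below 0.08 rad), for 0.1 s.
2. the box is pressed flush to the fence, stamp pushed back, still, for a second (all of step 1 and value of joint stamp above 0.009 m and linear speed of pencil_box below 0.02 m/s), for 0.9 s.
At the end, for the whole second after the job is handed in: The box lies flat and at rest between the rails (centre within 6 mm of the guide's middle line, lengthwise within 5 degrees, underside within 4 mm of the floor board), its front end no more than 60 mm from the fence, and the stamp is sprung out again (within 4 mm of fully out) (all of step 1 and value of joint stamp below 0.004 m and x of pencil_box in the frame of jig above 0 m and linear speed of pencil_box below 0.01 m/s); the robot touches nothing.
It fails at once if one of the other loose things is shifted more than 30 mm (distance of any of candle_block, glue_jar, gilt_jar, pen_pot, brush, paint_a, paint_b from where it was at the start of the episode above 0.03 m).
It fails at once if one of the standing jars, bottles, the pot or the candle block is tipped over (angle between any of candle_block, glue_jar, gilt_jar, pen_pot, paint_a, paint_b's own z axis and vertical above 0.5 rad).
It also fails if it takes over 64 s, if anything falls off the work surface, if the arm or the gripper's body presses on something with over 40 N, if the wrist force passes 120 N, or if a joint passes its speed limit or range.

ROBOT

A 6-joint arm with a two-finger parallel gripper is mounted at the origin on the work surface. World frame = base frame: x ahead of the robot, y to its left, z up, the work surface at z = 0. Lengths are in mm, angles in rad, forces in N, time in s.
With the tool pointing down it reaches from about 375 to 900 mm from the base axis. Payload 3.1 kg.
Tool frame: the origin (TCP) lies at the very end of the fingers, on their centre line; the grasp point (between the pads) lies 19 mm behind it (arm.tcp_to_grasp is the distance from the TCP to the grasp point, in mm); y points along the fingers, x is the direction in which the jaws open and shut, and the axes are right-handed (so a half turn about y gives the same grasp; the last joint's range is limited). The gripper opens to 87 mm and grips with 3 to 60 N. Pads are 19 mm wide; open, the fingers measure 117 mm over their backs; the gripper's body (75 mm by 190 mm) begins 51 mm behind the grasp point.
Start: joints at [-1.44, 0.527, 1.433, -0, 1.181, -0.178], TCP at [190.565, -595.215, 222.548] pointing down, gripper open.
Joint ranges: [-3.08, 3.08], [-0.75, 2.2], [0.22, 2.44], [-1.43, 4.57], [0, 2.65], [-2.85, 2.85]. Speed limits (rad/s): [2.79, 2.79, 3.14, 3.14, 3.14, 3.14].

INTERFACE

Orientations are given as [roll, pitch, yaw] about the fixed x, y, z axes, in that order (R = Rz(yaw) Ry(pitch) Rx(roll)).
In Python, from cell import arm gives the robot as it stands.
- The arm moves only by the tool carry_out, never from a script. Its argument "moves" is a list of rows, each a list of 3 entries, a list of its own where there are three numbers: the turn, a rotation vector about the tool's x, y, z in units of 6 degrees (1.0 is 6 degrees), then the shift along the tool's x, y, z in units of 40 mm (1.0 is 40 mm), then the finger opening in mm, from 0 to 87. In form: [[[rx, ry, rz], [dx, dy, dz], grip], ...]. A call has 1 to 5 rows; each row shifts and turns the commanded pose from where the row before left it, along the tool's axes as they then stand; what a row does not reach is not made up. A row lasts 1/10 s, in which the tool goes at most 50 mm and 8.59 degrees, less where a joint would pass 70% of its speed; a pose out of reach is approached as far as the arm can. A call is refused whole if a number of a shift passes 1 or a number of a turn 1, either way. A call with a gripper value outside its range is refused whole. The fingers move at their own pace and stop on an object; the grip force is fixed at half the most. Time passes only in rows, so rows that do not move let the fingers close. It gives the time, the measured TCP pose, the force and the opening at its end, in the units of the state.
- arm.get_obs(): the state, without advancing time (a new reading comes with each control period).
- arm.get_image(name): name is "scene" or "top" or "wrist"; returns the picture (384x512x3 uint8, red, green, blue); there is no depth.
- arm.calibration(name): a dict with "camera_matrix" (3x3 intrinsics, pixels), "D" ([k1, k2, p1, p2, k3] as OpenCV has them; the pictures are not rectified), "R" (3x3) and "t" (3): a world point X has camera coordinates R X + t. Camera axes: x right, y down, z forward; pixel columns grow to the right and rows downward; lengths in mm; the calibration is good to about 2 mm. A picture is of the moment at which its call begins: read the wrist's pose just before it. calibration takes no time and is no camera call; for the wrist camera it gives the pose at the moment of the call.
- arm.close_job(): hands the job in, once; it reports no verdict.
The state is a dict: "time": time; "qpos": joint angles; "joint_vel": joint speeds; "joint_torque": joint torques, N m; "tool_pos": TCP position; "tool_rot": TCP orientation; "wrist_force": force on the tool from outside, world axes, zero at the start; "ft_torque": the same for the moment, N m; "gripper_width": opening from 0.0 (shut) to 1.0 (fully open).
Only numpy, scipy, OpenCV 4.12 (cv2) and the standard library are available. Lean on these libraries where they do the work, as an engineer would, in place of code of your own. Each camera call takes 0.05 s, during which the arm holds its last target. There are 200 camera calls.

## Working session

There is one attempt and no reset: what is moved stays moved. The work goes in short steps, Python scripts to look and compute and a tool call to move; the robot and the scene stay as the last step left them, time stands still between calls to the robot, and variables do not carry over. Pictures are saved under pics/ and viewed, about 8 in all and at most 12, crops included, and the job is handed in when it is done.

Besides the shell and the picture viewer there is one more tool, called after "Call:" as name([rows], argument=value, ...), one row to a line, values as JSON. carry_out: Moves the arm, as the interface text tells. Its arguments: {"type":"object","properties":{"moves":{"type":"array","items":{"type":"array"}}},"required":["moves"]}

```bash
mkdir -p pics; ls
python3 - <<'E'
from cell import arm
import cv2,numpy as np
for n in("scene","top"):
    im=arm.get_image(n); cv2.imwrite(f"pics/{n}0.png",im[:,:,::-1])
    c=arm.calibration(n); print(n,np.round(c["camera_matrix"],1).tolist(),c["D"],np.round(c["R"],3).tolist(),np.round(c["t"],1))
print(arm.get_obs())
E
```

```text
pics
scene [[358.7, 0.0, 253.4], [0.0, 358.7, 191.2], [0.0, 0.0, 1.0]] [-0.02311825  0.          0.          0.          0.        ] [[0.855, 0.518, 0.0], [0.347, -0.573, -0.742], [-0.385, 0.635, -0.67]] [-442.1  -56.6 1205.5]
top [[491.6, 0.0, 249.8], [0.0, 491.6, 192.4], [0.0, 0.0, 1.0]] [0.0639927 0.        0.        0.        0.       ] [[-0.029, -0.999, -0.02], [-0.997, 0.031, -0.064], [0.065, 0.018, -0.998]] [ 104.7  499.4 1692.4]
{'time': 0.1, 'qpos': array([-1.43954538e+00,  5.28377830e-01,  1.43379854e+00, -1.86033297e-05,
        1.18142982e+00, -1.78495924e-01]), 'joint_vel': array([-0.00014542, -0.00274938, -0.0029781 , -0.00194266, -0.00076893,
        0.00087397]), 'joint_torque': array([-2.79934147e-04, -4.40985167e+01, -1.77150482e+01,  6.34285226e-02,
        5.33457811e-02, -4.77194101e-05]), 'tool_pos': array([ 190.44554161, -594.56049433,  221.65891608]), 'tool_rot': array([-1.57045575,  0.00198459, -1.26104204]), 'wrist_force': array([-0.36142218, -0.23817008, -0.49827647]), 'ft_torque': array([-0.0198235 ,  0.02275808, -0.01196902]), 'gripper_width': 0.9963274082200945}
```

View pics/scene0.png

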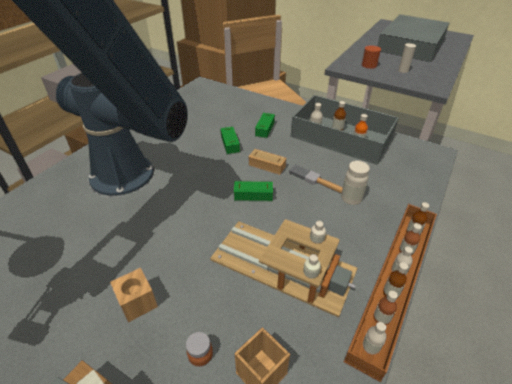

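View pics/top0.png

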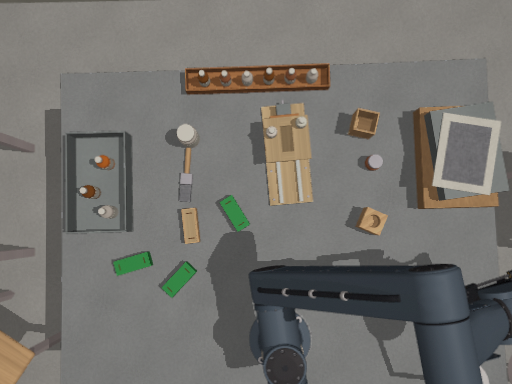

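The top view shows the pencil box at about (190,226). The jig runs up the image, with its mouth at about (290,203), rails at (280,182) and (299,182), and roof at about (286,140). Green decoys are at (235,213), (180,279) and (132,263).

```bash
cat > h.py <<'E'
from cell import arm
import cv2,numpy as np
from scipy.spatial.transform import Rotation as Ro
def ray(c,uv,z):
    n=cv2.undistortPoints(np.float64(uv).reshape(-1,1,2),c["camera_matrix"],c["D"]).reshape(-1,2)
    d=np.c_[n,np.ones(len(n))]@c["R"]; o=-c["R"].T@c["t"]
    return o+d*((z-o[2])/d[:,2])[:,None]
def proj(c,X):
    return cv2.projectPoints(np.float64(X).reshape(-1,1,3),cv2.Rodrigues(c["R"])[0],c["t"],c["camera_matrix"],c["D"])[0].reshape(-1,2)
def wood(im):
    h=cv2.cvtColor(im,cv2.COLOR_RGB2HSV); return cv2.inRange(h,(8,70,90),(25,255,255))
E
python3 - <<'E'
from h import *
im=cv2.imread("pics/top0.png")[:,:,::-1].copy(); c=arm.calibration("top")
m=wood(im)
for k in cv2.findContours(m,0,2)[0]:
    if cv2.contourArea(k)>100:
        r=cv2.minAreaRect(k); p=cv2.boxPoints(r); print(np.round(r[0],1),np.round(r[1],1),round(r[2],1),np.round(ray(c,p,40)[:,:2]).tolist())
cv2.imwrite("pics/c1.png",cv2.resize(im[95:250,165:325,::-1],None,fx=5*.75,fy=5*.75,interpolation=2))
im=cv2.imread("pics/scene0.png")
cv2.imwrite("pics/c2.png",cv2.resize(im[140:315,200:370],None,fx=3.4,fy=3.4,interpolation=2))
E
```

```text
[ 17.  356.5] [34. 53.] 0.0 [[-104.0, 932.0], [67.0, 936.0], [62.0, 824.0], [-109.0, 821.0]]
[190.2 225.2] [35.  15.5] 83.9 [[453.0, 328.0], [457.0, 275.0], [337.0, 265.0], [333.0, 318.0]]
[371.4 220.5] [25.6 22.7] 23.2 [[376.0, -265.0], [446.0, -298.0], [409.0, -375.0], [340.0, -342.0]]
[103.6 161.6] [12.9 12.9] 23.2 [[612.0, 619.0], [652.0, 601.0], [634.0, 561.0], [593.0, 578.0]]
[187.3 159.6] [ 5.5 25.2] 3.0 [[578.0, 314.0], [665.0, 308.0], [664.0, 289.0], [577.0, 295.0]]
[363.6 123.1] [26.2 28.1] 12.5 [[692.0, -253.0], [786.0, -277.0], [763.0, -363.0], [669.0, -339.0]]
[458.6 156.5] [102.1  75.5] 87.7 [[775.0, -496.0], [775.0, -745.0], [430.0, -739.0], [427.0, -493.0]]
[287.7 153.8] [99.  45.4] 84.8 [[797.0, 43.0], [806.0, -113.0], [465.0, -132.0], [455.0, 23.0]]
[257.   76.8] [ 23.4 144.8] 88.0 [[943.0, 304.0], [942.0, -198.0], [860.0, -198.0], [861.0, 304.0]]
```

View pics/c1.png

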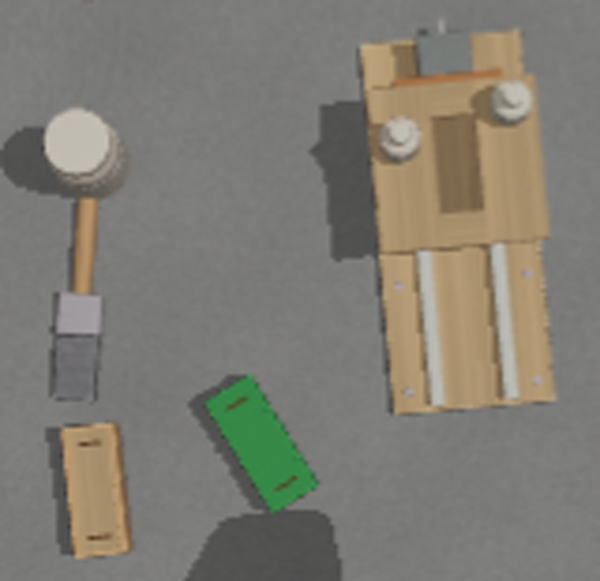

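```bash
cat >> h.py <<'E'
def goto(P,yaw=None,tilt=0,o=None):
    "prints shift (tool axes, units of 40 mm) and turn (units of 6 deg) from measured pose to target"
    o=o or arm.get_obs(); R0=Ro.from_euler("xyz",o["tool_rot"])
    R1=Ro.from_euler("z",yaw)*Ro.from_euler("x",-np.pi/2+tilt)
    print("pos",np.round(o["tool_pos"],1),"rot",np.round(o["tool_rot"],4),"w",round(o["gripper_width"]*87,1),"F",np.round(o["wrist_force"],1),"t",o["time"])
    print("shift",np.round(R0.inv().apply(np.array(P)-o["tool_pos"])/40,3),"turn",np.round((R0.inv()*R1).as_rotvec(degrees=True)/6,3))
E
python3 - <<'E'
from h import *
c=arm.calibration("top")
f=lambda p:np.array(p)/3.75+[165,95]
B=ray(c,f([(396,413),(555,400),(360,45),(521,30)]),10)[:,:2]; print(B.round(1))
L=ray(c,f([(437,404),(425,250),(512,397),(498,245)]),22)[:,:2]; print(L.round(1))
Rf=ray(c,f([(380,253),(549,239)]),88)[:,:2]; print("roof",Rf.round(1))
for a,b in((B[0],B[2]),(B[1],B[3]),(L[0],L[1]),(L[2],L[3])): d=b-a; print(np.hypot(*d).round(1),np.arctan2(d[1],d[0]).round(4))
bx=np.array([[453,328],[457,275],[337,265],[333,318]]);print(bx.mean(0))
w=arm.calibration("wrist"); o=arm.get_obs(); R0=Ro.from_euler("xyz",o["tool_rot"])
print("cam in tool",R0.inv().apply(-w["R"].T@w["t"]-o["tool_pos"]).round(1),"axis",R0.inv().apply(w["R"][2]).round(3),w["camera_matrix"].round(0).tolist())
goto([480,-200,235],-1.487)
E
```

```text
[[ 456.2   18.7]
 [ 463.8 -128.9]
 [ 803.    41.5]
 [ 811.8 -109.7]]
[[462.9 -19.1]
 [606.  -12.7]
 [467.3 -88.2]
 [608.5 -80.4]]
roof [[ 596.3   30.2]
 [ 603.9 -120.4]]
347.6 0.0657
348.5 0.0549
143.3 0.0443
141.4 0.0557
[395.  296.5]
cam in tool [   0.  -163.    64.6] axis [ 0.     0.971 -0.239] [[286.0, 0.0, 256.0], [0.0, 286.0, 190.0], [0.0, 0.0, 1.0]]
pos [ 190.4 -594.6  221.7] rot [-1.5705  0.002  -1.261 ] w 86.7 F [-0.4 -0.2 -0.5] t 0.1
shift [-7.189 -0.316  9.901] turn [-1.000e-03  2.158e+00 -1.900e-02]
```

Call:
carry_out([
  [[0,0,0],[-0.72,-0.03,0.99],87],
  [[0,0,0],[-0.72,-0.03,0.99],87],
  [[0,0,0],[-0.72,-0.03,0.99],87],
  [[0,0,0],[-0.72,-0.03,0.99],87],
  [[0,0,0],[-0.72,-0.03,0.99],87],
])

```text
time: 0.6
tool_pos: [335.9, -395.8, 228.3]
tool_rot: [-1.571, 0.001, -1.262]
wrist_force: [0.4, -0.2, 0.3]
gripper_width: 0.998
```

Call:
carry_out([
  [[0,0,0],[-0.72,-0.03,0.99],87],
  [[0,0,0],[-0.72,-0.03,0.99],87],
  [[0,0,0],[-0.72,-0.03,0.99],87],
  [[0,0,0],[-0.72,-0.03,0.99],87],
  [[0,0,0],[-0.72,-0.03,0.99],87],
])

```text
time: 1.1
tool_pos: [480.6, -198.3, 234.4]
tool_rot: [-1.571, 0.0, -1.261]
wrist_force: [0.7, -0.3, -0.9]
gripper_width: 1.0
```

Call:
carry_out([
  [[0,1,0],[0,0,0],87],
  [[0,1,0],[0,0,0],87],
  [[0,0.16,0],[0,0,0],87],
])

```text
time: 1.4
tool_pos: [480.0, -199.3, 234.2]
tool_rot: [-1.571, 0.0, -1.486]
wrist_force: [-0.0, -0.0, -0.5]
gripper_width: 1.0
```

Run:
```python
from h import *
goto([395,296.5,200],-1.488)
```

```text
pos [ 480.  -199.3  234.2] rot [-1.5715e+00  5.0000e-04 -1.4864e+00] w 87.0 F [-0.  -0.  -0.5] t 1.4
shift [-12.531   0.862  -1.071] turn [ 0.007  0.015 -0.005]
```

Call:
carry_out([
  [[0,0,0],[-0.965,0.06,-0.08],87],
  [[0,0,0],[-0.965,0.06,-0.08],87],
  [[0,0,0],[-0.965,0.06,-0.08],87],
  [[0,0,0],[-0.965,0.06,-0.08],87],
  [[0,0,0],[-0.965,0.06,-0.08],87],
])

```text
time: 1.9
tool_pos: [447.2, -8.3, 222.4]
tool_rot: [-1.571, 0.0, -1.487]
wrist_force: [0.4, 0.7, 0.4]
gripper_width: 1.001
```

Call:
carry_out([
  [[0,0,0],[-0.965,0.06,-0.08],87],
  [[0,0,0],[-0.965,0.06,-0.08],87],
  [[0,0,0],[-0.965,0.06,-0.08],87],
  [[0,0,0],[-0.965,0.06,-0.08],87],
  [[0,0,0],[-0.965,0.06,-0.08],87],
])

```text
time: 2.4
tool_pos: [415.4, 182.8, 210.4]
tool_rot: [-1.571, 0.0, -1.487]
wrist_force: [0.8, -0.1, -1.0]
gripper_width: 1.0
```

Call:
carry_out([
  [[0,0,0],[-0.965,0.06,-0.08],87],
  [[0,0,0],[-0.965,0.06,-0.08],87],
  [[0,0,0],[-0.965,0.06,-0.08],87],
  [[0,0,0],[0,0,0],87],
  [[0,0,0],[0,0,0],87],
])

```text
time: 2.9
tool_pos: [396.2, 296.4, 203.0]
tool_rot: [-1.572, -0.001, -1.484]
wrist_force: [0.3, -0.8, -0.0]
gripper_width: 1.002
```

Run:
```python
from h import *
goto([395,296.5,100],-1.488)
c=arm.calibration("wrist"); im=arm.get_image("wrist"); cv2.imwrite("pics/w1.png",im[:,:,::-1])
for k in cv2.findContours(wood(im),0,2)[0]:
    if cv2.contourArea(k)>800:
        r=cv2.minAreaRect(k); p=cv2.boxPoints(r); P=ray(c,p,40)[:,:2]; print(np.round(p).tolist(),P.round(1).tolist(),P.mean(0).round(1))
```

```text
pos [396.2 296.4 203. ] rot [-1.5716e+00 -7.0000e-04 -1.4843e+00] w 87.2 F [ 0.3 -0.8 -0. ] t 2.9
shift [-0.006  2.575 -0.027] turn [0.007 0.035 0.007]
[[232.0, 280.0], [511.0, 277.0], [511.0, 291.0], [232.0, 293.0]] [[260.3, 315.4], [292.5, -44.0], [273.3, -50.3], [241.1, 314.0]] [266.8 133.8]
[[235.0, 226.0], [235.0, 125.0], [279.0, 125.0], [279.0, 226.0]] [[333.3, 316.4], [452.6, 324.6], [456.8, 275.7], [337.8, 263.2]] [395.1 295. ]
[[478.0, 0.0], [511.0, 0.0], [511.0, 144.0], [478.0, 144.0]] [[600.0, 85.1], [603.6, 50.5], [459.5, 8.1], [456.0, 46.7]] [529.8  47.6]
```

View pics/w1.png

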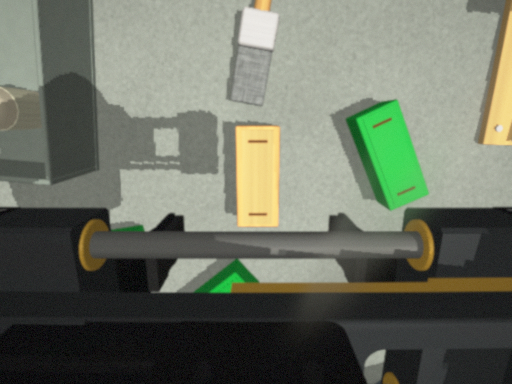

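The wrist view shows the box at about (257,175), square between the open fingers, with the green decoys clear of it. Going down.

Call:
carry_out([
  [[0,0,0],[0.02,0.98,-0.03],87],
  [[0,0,0],[0,0.98,0],87],
  [[0,0,0],[0,0.98,0],87],
  [[0,0,0],[0,0.98,0],87],
  [[0,0,0],[0,0.4,0],87],
])

```text
time: 3.45
tool_pos: [394.3, 292.9, 27.8]
tool_rot: [-1.576, -0.002, -1.49]
wrist_force: [-0.5, 0.3, -0.8]
gripper_width: 1.001
```

Call:
carry_out([
  [[0,0,0],[0,0.3,0],87],
  [[0,0,0],[0,0,0],87],
  [[0,0,0],[0,0,0],40],
  [[0,0,0],[0,0,0],40],
  [[0,0,0],[0,0,0],40],
])

```text
time: 3.95
tool_pos: [396.2, 295.8, 19.7]
tool_rot: [-1.568, 0.001, -1.487]
wrist_force: [0.5, 0.5, 0.8]
gripper_width: 0.815
```

Call:
carry_out([
  [[0,0,0],[0,0,0],40],
  [[0,0,0],[0,0,0],40],
  [[0,0,0],[0,0,0],40],
  [[0,0,0],[0,0,0],40],
  [[0,0,0],[0,0,0],40],
])

```text
time: 4.45
tool_pos: [395.5, 295.6, 18.9]
tool_rot: [-1.57, 0.0, -1.487]
wrist_force: [-0.8, -0.8, 6.0]
gripper_width: 0.573
```

Call:
carry_out([
  [[0,0,0],[0,-0.5,0],40],
  [[0,0,0],[0,-0.95,0],40],
  [[0,0,0],[0,-1,0],40],
  [[0,0,0],[0,-1,0],40],
  [[0,0,0],[0,-1,0],40],
])

```text
time: 4.95
tool_pos: [394.6, 295.2, 197.5]
tool_rot: [-1.572, -0.0, -1.487]
wrist_force: [1.6, -0.4, -1.9]
gripper_width: 0.571
```

Run:
```python
from h import *
goto([430,-57,205],-1.516)
```

```text
pos [394.6 295.2 197.5] rot [-1.5725e+00 -4.0000e-04 -1.4873e+00] w 49.7 F [ 1.6 -0.4 -1.9] t 4.95
shift [ 8.848 -0.185  0.148] turn [0.016 0.274 0.004]
```

Call:
carry_out([
  [[0,0,0],[0.88,-0.02,0.015],40],
  [[0,0,0],[0.88,-0.02,0.015],40],
  [[0,0,0],[0.88,-0.02,0.015],40],
  [[0,0,0],[0.88,-0.02,0.015],40],
  [[0,0,0],[0.88,-0.02,0.015],40],
])

```text
time: 5.45
tool_pos: [412.4, 119.1, 200.1]
tool_rot: [-1.572, 0.0, -1.487]
wrist_force: [0.6, 0.7, -2.4]
gripper_width: 0.574
```

Call:
carry_out([
  [[0,0,0],[0.88,-0.02,0.015],40],
  [[0,0,0],[0.88,-0.02,0.015],40],
  [[0,0,0],[0.88,-0.02,0.015],40],
  [[0,0,0],[0.88,-0.02,0.015],40],
  [[0,0,0],[0.88,-0.02,0.015],40],
])

```text
time: 5.95
tool_pos: [430.2, -55.9, 204.1]
tool_rot: [-1.572, 0.001, -1.488]
wrist_force: [1.0, 0.9, -1.4]
gripper_width: 0.573
```

Call:
carry_out([
  [[0,0.27,0],[0,0,0],40],
  [[0,0,0],[0,0,0],40],
  [[0,0,0],[0,0,0],40],
  [[0,0,0],[0,0,0],40],
])

```text
time: 6.35
tool_pos: [430.1, -53.5, 204.3]
tool_rot: [-1.572, 0.001, -1.514]
wrist_force: [0.8, 0.6, -2.0]
gripper_width: 0.574
```

Run:
```python
from h import *
goto([430,-57,205],-1.516)
c=arm.calibration("wrist"); im=arm.get_image("wrist"); cv2.imwrite("pics/w2.png",cv2.resize(im[:,:,::-1],(800,600),interpolation=2))
np.savez("w2.npz",im=im,**c)
O=np.array([630,-45.8,0]);a=.055;ex=np.array([np.cos(a),np.sin(a),0]);ey=np.array([-ex[1],ex[0],0])
for x,y,z in((-165,28,22),(-165,-28,22),(-40,28,22),(-40,-28,22),(-170,75,10),(-170,-75,10)):
    print((x,y,z),(proj(c,O+x*ex+y*ey+[0,0,z])*800/512).round(0).tolist())
```

```text
pos [430.1 -53.5 204.3] rot [-1.5719e+00  8.0000e-04 -1.5136e+00] w 49.9 F [ 0.8  0.6 -2. ] t 6.35
shift [ 0.088 -0.018 -0.008] turn [ 0.011  0.023 -0.008]
(-165, 28, 22) [[368.0, 226.0]]
(-165, -28, 22) [[441.0, 226.0]]
(-40, 28, 22) [[365.0, 47.0]]
(-40, -28, 22) [[445.0, 47.0]]
(-170, 75, 10) [[310.0, 231.0]]
(-170, -75, 10) [[498.0, 231.0]]
```

View pics/w2.png

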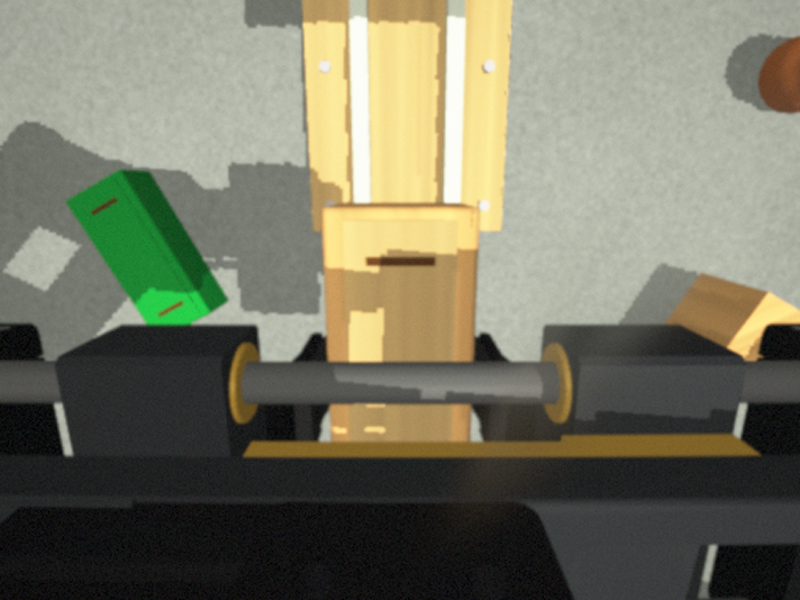

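The wrist view shows the rails ahead, with inner edges near columns 368 and 444 (rows 20–200). The box is square in the jaws, with edges at about 323 and 477. I'll refine the guide line by scanning the white rails.

Run:
```python
from h import *
d=np.load("w2.npz"); im=d["im"]; c={k:d[k] for k in("camera_matrix","D","R","t")}
h=cv2.cvtColor(im,cv2.COLOR_RGB2HSV); m=(h[:,:,1]<40)&(h[:,:,2]>200)
C=[]
for r in range(20,125,8):
    x=np.where(m[r,200:320])[0]+200
    l=x[x<256]; q=x[x>256]
    if len(l)>3 and len(q)>3:
        P=ray(c,[(l.min()-.5,r),(l.max()+.5,r),(q.min()-.5,r),(q.max()+.5,r)],22)
        C.append((P[0]+P[1]+P[2]+P[3])[:2]/4); print(r,l.min(),l.max(),q.min(),q.max(),P[:,1].round(1),C[-1].round(1))
C=np.array(C); p=np.polyfit(C[:,0],C[:,1],1); print("slope",p[0],"y at 530",np.polyval(p,530),"at 630",np.polyval(p,630))
# held box lid edges
```

```text
20 224 234 286 296 [ -8.4 -20.4 -75.9 -87.9] [600.4 -48.1]
28 224 234 286 296 [ -8.6 -20.7 -76.6 -88.6] [592.4 -48.6]
36 224 235 286 296 [ -8.9 -22.1 -77.2 -89.3] [584.4 -49.4]
44 205 235 286 315 [  11.9  -22.5  -77.8 -111.1] [576.3 -49.9]
52 225 235 285 296 [-10.5 -22.8 -77.4 -90.8] [568.  -50.4]
60 225 235 285 296 [-10.8 -23.1 -78.  -91.5] [559.7 -50.9]
68 225 235 285 295 [-11.1 -23.5 -78.7 -91.1] [551.3 -51.1]
76 225 235 285 295 [-11.3 -23.8 -79.4 -91.9] [542.8 -51.6]
84 225 235 285 295 [-11.6 -24.2 -80.1 -92.6] [534.2 -52.1]
92 226 236 285 295 [-13.  -25.7 -80.8 -93.4] [525.5 -53.2]
100 226 236 284 295 [-13.3 -26.  -80.3 -94.2] [516.7 -53.5]
108 226 236 284 294 [-13.6 -26.4 -81.  -93.8] [507.8 -53.7]
116 226 236 284 294 [-13.9 -26.8 -81.7 -94.6] [498.8 -54.2]
124 226 236 284 294 [-14.2 -27.1 -82.4 -95.4] [489.6 -54.8]
slope 0.05947200163178873 y at 530 -52.49735028417811 at 630 -46.550150120999234
```

Run:
```python
from h import *
goto([527,-52.6,120],-1.513)
```

```text
pos [430.3 -53.6 204.4] rot [-1.5715e+00  6.0000e-04 -1.5135e+00] w 49.9 F [ 0.2  0.2 -1.2] t 6.4
shift [0.116 2.107 2.416] turn [ 0.007 -0.005 -0.005]
```

Call:
carry_out([
  [[0,0,0],[0.03,0,0.8],40],
  [[0,0,0],[0.03,0,0.8],40],
  [[0,0,0],[0.055,0,0.81],40],
  [[0,0,0],[0,0.8,0],40],
  [[0,0,0],[0,0.8,0],40],
])

```text
time: 6.9
tool_pos: [529.4, -53.3, 140.6]
tool_rot: [-1.567, -0.001, -1.513]
wrist_force: [-0.4, 0.4, -1.8]
gripper_width: 0.574
```

Call:
carry_out([
  [[0,0,0],[0,0.8,0],40],
  [[0,0,0],[0,0.8,0],40],
  [[0,0,0],[0,0.6,0],40],
  [[0,0,0],[0,0,0],40],
  [[0,0,0],[0,0,0],40],
])

```text
time: 7.4
tool_pos: [527.4, -53.3, 52.6]
tool_rot: [-1.571, 0.0, -1.514]
wrist_force: [-0.5, 0.5, -1.2]
gripper_width: 0.573
```

Run:
```python
from h import *
goto([527,-52.6,29],-1.513)
```

```text
pos [527.4 -53.3  52.6] rot [-1.5714e+00  3.0000e-04 -1.5142e+00] w 49.9 F [-0.5  0.5 -1.2] t 7.4
shift [-0.019  0.589 -0.007] turn [ 0.006 -0.012 -0.003]
```

Call:
carry_out([
  [[0,0,0],[-0.02,0.2,0],40],
  [[0,0,0],[0,0.15,0],40],
  [[0,0,0],[0,0.12,0],40],
  [[0,0,0],[0,0.1,0],40],
  [[0,0,0],[0,0,0],40],
])

```text
time: 7.9
tool_pos: [527.0, -53.2, 29.4]
tool_rot: [-1.572, 0.0, -1.516]
wrist_force: [-1.6, 0.5, -1.9]
gripper_width: 0.578
```

Run:
```python
from h import *
goto([527,-52.6,29],-1.513)
```

```text
pos [527.  -53.2  29.4] rot [-1.5716e+00  3.0000e-04 -1.5155e+00] w 50.3 F [-1.6  0.5 -1.9] t 7.9
shift [-0.016  0.009  0.002] turn [ 0.007 -0.024 -0.003]
```

Call:
carry_out([
  [[0,0,0],[0,0.02,0],40],
  [[0,0,0],[0,0,0],60],
  [[0,0,0],[0,0,0],87],
  [[0,0,0],[0,0,0],87],
  [[0,0,0],[0,0,0],87],
])

```text
time: 8.4
tool_pos: [527.4, -53.3, 29.2]
tool_rot: [-1.57, -0.0, -1.516]
wrist_force: [-1.2, 0.4, 0.4]
gripper_width: 0.851
```

Call:
carry_out([
  [[0,0,0],[0,0,0],87],
  [[0,0,0],[0,0,0],87],
  [[0,0,0],[0,-0.5,0],87],
  [[0,0,0],[0,-1,0],87],
  [[0,0,0],[0,-1,0],87],
])

```text
time: 8.9
tool_pos: [526.4, -53.0, 129.3]
tool_rot: [-1.573, 0.001, -1.516]
wrist_force: [0.7, 0.3, -1.1]
gripper_width: 1.0
```

Call:
carry_out([
  [[0,0,0],[0,-1,-0.5],87],
  [[0,0,0],[0,-0.8,-0.8],87],
  [[0,0,0],[0,0,-1],40],
  [[0,0,0],[0,0,-1],0],
  [[0,0,0],[0,0,0],0],
])

```text
time: 9.4
tool_pos: [388.6, -58.4, 200.5]
tool_rot: [-1.578, 0.003, -1.516]
wrist_force: [-0.4, -0.6, -1.7]
gripper_width: 0.815
```

Run:
```python
from h import *
goto([400,-60,200],-1.513)
im=arm.get_image("wrist"); cv2.imwrite("pics/w3.png",im[:,:,::-1])
```

```text
pos [388.6 -58.4 200.5] rot [-1.5781  0.0034 -1.5165] w 70.9 F [-0.4 -0.6 -1.7] t 9.4
shift [0.056 0.01  0.283] turn [ 0.07  -0.033 -0.032]
```

View pics/w3.png

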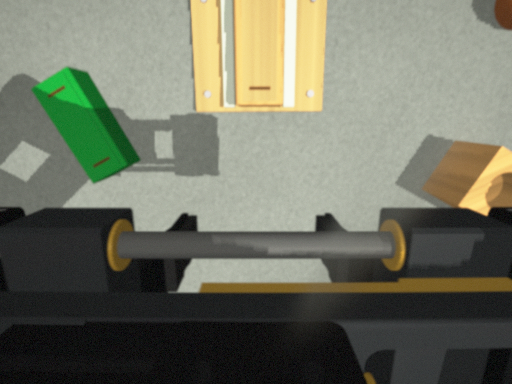

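The box sits between the rails at columns 236–283. Next I'll close the jaws and tilt the tool.

Call:
carry_out([
  [[0,0,0],[0.03,0,0.8],0],
  [[0,0,0],[0.03,0,0.8],0],
  [[0,0,0],[0,0,0.7],0],
  [[0.9,0,0],[0,0,0],0],
  [[0.97,0,0],[0,0,0],0],
])

```text
time: 9.95
tool_pos: [491.2, -58.5, 201.1]
tool_rot: [-1.369, -0.002, -1.514]
wrist_force: [0.4, 0.9, 0.3]
gripper_width: 0.31
```

Call:
carry_out([
  [[0.97,0,0],[0,0,0],0],
  [[0.97,0,0],[0,0,0],0],
  [[0.97,0,0],[0,0,0],0],
  [[0.97,0,0],[0,0,0],0],
  [[0,0,0],[0,0,0],0],
])

```text
time: 10.45
tool_pos: [489.0, -52.2, 200.0]
tool_rot: [-1.055, 0.018, -1.505]
wrist_force: [0.5, -0.6, -1.0]
gripper_width: 0.007
```

Call:
carry_out([
  [[0.97,0,0],[0,0,0],0],
  [[0.97,0,0],[0,0,0],0],
  [[0.97,0,0],[0,0,0],0],
  [[0.97,0,0],[0,0,0],0],
  [[0,0,0],[0,0,0],0],
])

```text
time: 10.95
tool_pos: [488.7, -38.0, 196.5]
tool_rot: [-0.875, 0.062, -1.474]
wrist_force: [-0.0, -0.2, -0.8]
gripper_width: 0.001
```

Run:
```python
from h import *
goto([440,-57.8,120],-1.513,np.radians(58)); print(arm.get_obs()["qpos"].round(2))
```

```text
pos [488.7 -38.  196.5] rot [-0.8754  0.0615 -1.4744] w 0.1 F [-0.  -0.2 -0.8] t 10.95
shift [ 0.491  0.64  -2.175] turn [ 3.036 -0.201 -0.667]
[-0.61  0.34  2.3   1.64  0.47 -0.63]
```

Call:
carry_out([
  [[0.6,-0.04,-0.13],[0,0,0],0],
  [[0.6,-0.04,-0.13],[0,0,0],0],
  [[0.6,-0.04,-0.13],[0,0,0],0],
  [[0.6,-0.04,-0.13],[0,0,0],0],
  [[0.6,-0.04,-0.13],[0,0,0],0],
])

```text
time: 11.45
tool_pos: [518.9, -42.6, 209.2]
tool_rot: [-0.595, 0.013, -1.496]
wrist_force: [-0.0, 0.8, -0.1]
gripper_width: 0.008
```

Run:
```python
from h import *
goto([480,-57.8,190],-1.513,np.radians(58)); print(arm.get_obs()["qpos"].round(2))
```

```text
pos [518.9 -42.6 209.2] rot [-0.5947  0.0132 -1.4964] w 0.7 F [-0.   0.8 -0.1] t 11.45
shift [ 0.313 -0.559 -0.954] turn [ 0.347 -0.019 -0.202]
[-0.65  0.51  2.44  2.3   0.84 -1.38]
```

Call:
carry_out([
  [[0,0,0],[0.08,0.5,0.4],0],
  [[0,0,0],[0.08,0.5,0.4],0],
  [[0.1,0,-0.05],[0.08,0.5,0.4],0],
  [[0.1,0,-0.05],[0.08,0.3,0.2],0],
  [[0.1,0,-0.05],[0,0,0],0],
])

```text
time: 11.95
tool_pos: [611.5, -49.4, 215.8]
tool_rot: [-0.562, 0.0, -1.51]
wrist_force: [-0.5, 0.3, 0.3]
gripper_width: 0.003
```

Run:
```python
from h import *
goto([590,-50,210],-1.513,np.radians(58)); print(arm.get_obs()["qpos"].round(2))
```

```text
pos [611.5 -49.4 215.8] rot [-5.6210e-01  2.0000e-04 -1.5096e+00] w 0.3 F [-0.5  0.3  0.3] t 11.95
shift [-0.017 -0.378 -0.41 ] turn [ 0.035  0.016 -0.029]
[-0.5   0.52  2.22  2.36  0.69 -1.24]
```

```bash
cat > fk.py <<'E'
from h import *
from scipy.optimize import least_squares
D=[([-1.4395,.5284,1.4338,0,1.1814,-.1785],[190.4,-594.6,221.7]),([-.61,.34,2.3,1.64,.47,-.63],[488.7,-38,196.5]),
([-.65,.51,2.44,2.3,.84,-1.38],[518.9,-42.6,209.2]),([-.5,.52,2.22,2.36,.69,-1.24],[611.5,-49.4,215.8])]
def fk(q,p):
    d,h,a2,e,a3,w,L=p; E=Ro.from_euler
    R1=E("z",q[0]);R2=R1*E("y",q[1]);R3=R2*E("y",q[2]);R4=R3*E("z",q[3]);R5=R4*E("y",q[4])
    P=R1.apply([d,0,h])+R2.apply([0,0,a2])+R3.apply([e,0,a3])+R5.apply([w,0,L])
    R6=R5*E("z",q[5])
    return P,R6
E
python3 - <<'E'
from fk import *
D.append((arm.get_obs()["qpos"],arm.get_obs()["tool_pos"]))
f=lambda p:np.r_[np.concatenate([fk(q,p)[0]-x for q,x in D]),(p-[0,300,400,0,400,0,300])*.005]
s=least_squares(f,[50,300,400,0,400,0,300]); print(s.x.round(1),s.fun.round(1))
for q,x in D:
    R=fk(q,s.x)[1].as_matrix(); print(R[:,2].round(3))
o=arm.get_obs(); R=Ro.from_euler("xyz",o["tool_rot"]).as_matrix(); print("toolY now",R[:,1].round(3),"toolx",R[:,0].round(3)); print(fk(o["qpos"],s.x)[1].as_matrix().round(3))
E
```

```text
[-162.4  532.6  609.5  146.4  595.8   32.8  473.8] [-111.1   -6.2    0.9  -13.5    2.7  -31.4  -26.9   19.6    3.6   13.9
  -29.9   13.7   16.   -28.9   13.1   -0.8    1.2    1.     0.7    1.
    0.2    0.9]
[-0.     0.002 -1.   ]
[ 0.633  0.109 -0.767]
[ 0.825  0.07  -0.561]
[ 0.844  0.05  -0.533]
[ 0.845  0.052 -0.533]
toolY now [ 0.845  0.052 -0.533] toolx [ 0.061 -0.998 -0.   ]
[[-0.061  0.532  0.845]
 [ 0.998  0.032  0.052]
 [ 0.     0.846 -0.533]]
```

```bash
sed -i 's/+R5.apply(\[w,0,L\])/+R5.apply([0,w,L])/' fk.py
python3 - <<'E'
from fk import *
o=arm.get_obs(); D.append((o["qpos"],o["tool_pos"]))
f=lambda p:np.r_[np.concatenate([fk(q,p)[0]-x for q,x in D]),(p-[0,300,400,0,400,110,300])*.002]
s=least_squares(f,[50,300,400,0,400,110,300]); print(s.x.round(1),s.fun.round(1))
p=s.x; np.save("fk.npy",p)
lo=np.array([-3.08,-.75,.22,-1.43,0,-2.85]);hi=np.array([3.08,2.2,2.44,4.57,2.65,2.85])
a=.0585;u=np.array([np.cos(a),np.sin(a),0]);O=np.array([631,-46.5,0])
for th in(50,58,65):
  for jx,z in((-190,60),(-170,32),(-100,32),(-5,32)):
    P=O+jx*u+[0,0,z]; R=Ro.from_euler("z",a-np.pi/2)*Ro.from_euler("x",-np.pi/2+np.radians(th))
    M=R.as_matrix(); T=np.c_[-M[:,0],M[:,2],M[:,1]]
    if not hasattr(p,'k'):
      sols=[]
      rng=np.random.default_rng(0)
      for i in range(40):
        g=lambda q:np.r_[(fk(q,p)[0]-P)/100,(fk(q,p)[1].as_matrix()-T).ravel()]
        r=least_squares(g,rng.uniform(lo,hi),bounds=(lo,hi))
        if r.cost<1e-5 and not any(np.abs(r.x-t).max()<.03 for t in sols): sols.append(r.x)
      print(th,jx,z,[t.round(2).tolist() for t in sols])
E
```

```text
[-317.1  633.4  690.6  177.3  692.1   65.7  585.5] [-46.4   6.4  -5.3   0.5  13.3 -21.5 -41.8  33.3  -5.3  15.  -46.9  16.4
  17.4 -46.2  15.8  -0.6   0.7   0.6   0.4   0.6  -0.1   0.6]
50 -190 60 [[1.02, 0.78, 2.38, 4.09, 0.88, -1.55], [-2.18, 0.76, 2.32, 0.87, 0.91, -1.51]]
50 -170 32 [[1.89, 0.87, 2.35, -1.37, 0.86, -1.48], [-1.07, 0.83, 2.31, 2.0, 0.87, -1.56]]
50 -100 32 [[-0.17, 0.8, 2.23, 2.89, 0.76, -1.54], [2.97, 0.93, 2.42, -0.28, 0.68, -1.5]]
50 -5 32 [[-0.04, 0.79, 2.1, 3.01, 0.62, -1.53]]
58 -190 60 [[0.34, 1.01, 2.36, 3.39, 1.24, -1.5], [-2.8, 0.89, 2.22, 0.28, 1.04, -1.56]]
58 -170 32 [[0.46, 1.06, 2.31, 3.5, 1.23, -1.48], [-2.66, 0.96, 2.22, 0.44, 0.97, -1.59]]
58 -100 32 [[-0.45, 0.97, 2.23, 2.65, 1.06, -1.6], [2.57, 1.05, 2.29, -0.73, 0.85, -1.41]]
58 -5 32 [[-0.08, 0.93, 2.12, 2.99, 0.92, -1.55], [3.05, 1.18, 2.38, -0.22, 0.6, -1.46]]
65 -190 60 [[0.24, 1.21, 2.32, 3.31, 1.52, -1.5], [-2.9, 1.01, 2.12, 0.19, 1.14, -1.57]]
65 -170 32 [[0.29, 1.24, 2.27, 3.35, 1.49, -1.49], [-2.85, 1.08, 2.12, 0.24, 1.08, -1.59]]
65 -100 32 [[1.16, 1.19, 2.21, 4.15, 1.26, -1.33], [-1.45, 1.1, 2.19, 1.7, 1.15, -1.74]]
65 -5 32 [[-0.13, 1.07, 2.1, 2.95, 1.16, -1.58], [3.0, 1.26, 2.28, -0.27, 0.75, -1.46]]
```

```bash
cat >> fk.py <<'E'
def fk(q,p):
    h,a2,a3,L,s,w,d,e=p; E=Ro.from_euler
    R1=E("z",q[0]);R2=R1*E("y",q[1]);R3=R2*E("y",q[2]);R4=R3*E("z",q[3]);R5=R4*E("y",q[4])
    return R1.apply([d,s,h])+R2.apply([0,0,a2])+R3.apply([e,0,a3])+R5.apply([0,w,L]),R5*E("z",q[5])
E
python3 - <<'E'
from fk import *
o=arm.get_obs(); D[3]=(o["qpos"],o["tool_pos"]); print(o["qpos"])
p0=np.array([300,450,450,300,50,60,0,0.]); wt=np.array([.01]*6+[.05,.05])
f=lambda p:np.r_[np.concatenate([fk(q,p)[0]-x for q,x in D]),(p-p0)*wt]
s=least_squares(f,p0); print(s.x.round(1),s.fun.round(1))
E
```

```text
[-0.4962353   0.52259786  2.21647486  2.36074922  0.68935205 -1.23865265]
[258.4 597.  386.7 301.5 112.1  -1.2  -1.2 111.4] [-0.   0.3  0.2 -0.  -0.5  0.3  0.   0.2  0.1  0.2  0.1 -0.6 -0.4  1.5
 -0.6  0.   0.6 -0.6 -0.1  5.6]
```

```bash
cat > ik.py <<'E'
from fk import *
p=np.array([258.4,597,386.7,301.5,112.1,-1.2,-1.2,111.4])
lo=np.array([-3.08,-.75,.22,-1.43,0,-2.85]);hi=np.array([3.08,2.2,2.44,4.57,2.65,2.85])
a=.0585;u=np.array([np.cos(a),np.sin(a),0]);O=np.array([631,-46.5,0])
def ik(jx,z,th,q0):
    P=O+jx*u+[0,0,z]; M=(Ro.from_euler("z",a-np.pi/2)*Ro.from_euler("x",-np.pi/2+np.radians(th))).as_matrix()
    T=np.c_[-M[:,0],M[:,2],M[:,1]]
    g=lambda q:np.r_[(fk(q,p)[0]-P)/100,(fk(q,p)[1].as_matrix()-T).ravel()]
    r=least_squares(g,np.clip(q0,lo+.001,hi-.001),bounds=(lo,hi)); return r.x,r.cost
E
python3 - <<'E'
from ik import *
q0=arm.get_obs()["qpos"]
for th in(45,50,54,58,62):
  q=q0
  for jx,z in((-5,200),(-5,32),(-50,32),(-100,32),(-140,32),(-170,32),(-180,32),(-180,100),(-150,150)):
    q,c=ik(jx,z,th,q); print(th,jx,z,q.round(2),"%.1e"%c)
E
```

```text
45 -5 200 [-0.42  0.46  2.05  1.85  0.34 -0.65] 3.0e-30
45 -5 32 [-0.42  0.87  2.12  2.58  0.65 -1.46] 9.7e-26
45 -50 32 [-0.47  0.89  2.24  2.6   0.78 -1.56] 1.3e-27
45 -100 32 [-0.56  0.95  2.37  2.61  0.94 -1.7 ] 1.8e-22
45 -140 32 [-0.63  0.96  2.44  2.56  0.95 -1.76] 3.7e-03
45 -170 32 [-0.69  0.91  2.44  2.45  0.81 -1.71] 2.6e-02
45 -180 32 [-0.71  0.89  2.44  2.41  0.77 -1.68] 3.7e-02
45 -180 100 [-0.7   0.65  2.44  2.24  0.63 -1.44] 2.4e-02
45 -150 150 [-0.66  0.55  2.44  2.29  0.66 -1.4 ] 4.2e-04
50 -5 200 [-0.44  0.5   2.11  2.17  0.46 -0.99] 2.9e-30
50 -5 32 [-0.44  0.92  2.17  2.62  0.83 -1.54] 2.0e-19
50 -50 32 [-0.5   0.96  2.28  2.62  0.96 -1.64] 6.1e-27
50 -100 32 [-0.59  1.05  2.42  2.61  1.14 -1.79] 2.2e-19
50 -140 32 [-0.67  1.    2.44  2.49  1.   -1.77] 1.6e-02
50 -170 32 [-0.75  0.95  2.44  2.35  0.88 -1.72] 5.1e-02
50 -180 32 [-0.77  0.94  2.44  2.3   0.84 -1.69] 6.6e-02
50 -180 100 [-0.75  0.68  2.44  2.17  0.68 -1.43] 5.1e-02
50 -150 150 [-0.69  0.57  2.44  2.24  0.71 -1.4 ] 8.8e-03
54 -5 200 [-0.45  0.53  2.15  2.32  0.58 -1.16] 2.1e-29
54 -5 32 [-0.45  0.98 
[... 754 characters left out ...]
6 -1.83] 9.6e-02
58 -180 32 [-0.95  1.1   2.44  2.06  1.04 -1.83] 1.1e-01
58 -180 100 [-0.86  0.75  2.44  2.    0.82 -1.47] 1.1e-01
58 -150 150 [-0.75  0.61  2.44  2.14  0.8  -1.4 ] 4.3e-02
62 -5 200 [-0.49  0.62  2.23  2.48  0.84 -1.37] 3.7e-21
62 -5 32 [-0.49  1.09  2.23  2.64  1.24 -1.67] 2.3e-27
62 -50 32 [-0.56  1.17  2.35  2.59  1.4  -1.79] 5.6e-26
62 -100 32 [-0.7   1.24  2.44  2.45  1.45 -1.92] 7.4e-03
62 -140 32 [-0.87  1.22  2.44  2.19  1.29 -1.95] 5.9e-02
62 -170 32 [-1.02  1.25  2.44  1.99  1.22 -2.  ] 1.1e-01
62 -180 32 [-1.06  1.27  2.44  1.93  1.2  -2.02] 1.3e-01
62 -180 100 [-0.94  0.83  2.44  1.9   0.93 -1.54] 1.4e-01
62 -150 150 [-0.8   0.64  2.44  2.08  0.86 -1.41] 6.8e-02
```

Call:
carry_out([
  [[-0.97,0,0],[0,0,0],0],
  [[-0.97,0,0],[0,0,0],0],
  [[-0.97,0,0],[0,0,0],0],
  [[-0.97,0,0],[0,0,0],0],
  [[0,0,0],[0,0,0],0],
])

```text
time: 12.45
tool_pos: [607.2, -37.5, 211.4]
tool_rot: [-0.824, 0.032, -1.484]
wrist_force: [-0.2, -0.5, -0.2]
gripper_width: 0.009
```

Call:
carry_out([
  [[-0.97,0,0],[0,0,0],0],
  [[-0.97,0,0],[0,0,0],0],
  [[-0.97,0,0],[0,0,0],0],
  [[-0.97,0,0],[0,0,0],0],
  [[0,0,0],[0,0,0],0],
])

```text
time: 12.95
tool_pos: [610.7, -25.5, 211.2]
tool_rot: [-1.017, 0.064, -1.455]
wrist_force: [0.8, 0.1, -0.1]
gripper_width: 0.007
```

Run:
```python
from ik import *
P=O-195*u
goto([P[0],P[1],200],-1.512); print(arm.get_obs()["qpos"].round(2),P)
```

```text
pos [610.7 -25.5 211.2] rot [-1.0173  0.0635 -1.4549] w 0.6 F [ 0.8  0.1 -0.1] t 12.95
shift [ 0.318 -2.103 -3.899] turn [-5.265  0.363 -0.741]
[-0.38  0.4   1.9   0.71  0.47  0.51] [436.33357423 -57.90099456   0.        ]
```

Call:
carry_out([
  [[-0.8,0.06,-0.12],[0,0,0],0],
  [[-0.8,0.06,-0.12],[0,0,0],0],
  [[-0.9,0.06,-0.12],[0,0,0],0],
  [[-0.9,0.06,-0.12],[0,0,0],0],
  [[-0.9,0.06,-0.12],[0,0,0],0],
])

```text
time: 13.45
tool_pos: [608.4, -23.0, 209.8]
tool_rot: [-1.466, 0.025, -1.501]
wrist_force: [-0.2, -0.1, -0.5]
gripper_width: 0.002
```

Call:
carry_out([
  [[-0.9,0.06,-0.12],[0,0,0],0],
  [[0,0,0],[0,0,0],0],
])

```text
time: 13.65
tool_pos: [611.2, -23.0, 209.4]
tool_rot: [-1.555, 0.012, -1.507]
wrist_force: [-0.8, -0.3, 0.9]
gripper_width: 0.008
```

Run:
```python
from ik import *
P=O-195*u
goto([P[0],P[1],200],-1.512); print(arm.get_obs()["qpos"].round(2),P)
```

```text
pos [611.2 -23.  209.4] rot [-1.5553  0.0124 -1.5071] w 0.7 F [-0.8 -0.3  0.9] t 13.65
shift [ 0.595  0.159 -4.421] turn [-0.148  0.046 -0.118]
[-0.23  0.52  1.49  0.02  1.12  1.27] [436.33357423 -57.90099456   0.        ]
```

Call:
carry_out([
  [[-0.15,0.05,-0.12],[0.15,0,-0.88],0],
  [[0,0,0],[0.11,0.03,-0.88],0],
  [[0,0,0],[0.11,0.03,-0.88],0],
  [[0,0,0],[0.11,0.03,-0.88],0],
  [[0,0,0],[0.11,0.03,-0.88],0],
])

```text
time: 14.15
tool_pos: [432.2, -56.4, 204.6]
tool_rot: [-1.571, -0.001, -1.515]
wrist_force: [0.2, -1.0, -0.1]
gripper_width: 0.002
```

Call:
carry_out([
  [[0,0,0],[0,0,0],0],
  [[0,0,0],[0,0.9,0],0],
  [[0,0,0],[0,0.9,0],0],
  [[0,0,0],[0,0.9,0],0],
  [[0,0,0],[0,0,0],0],
])

```text
time: 14.65
tool_pos: [431.9, -57.1, 94.2]
tool_rot: [-1.58, 0.0, -1.517]
wrist_force: [-1.5, 1.6, -0.3]
gripper_width: 0.01
```

Run:
```python
from ik import *
P=O-195*u
goto([P[0],P[1],30],-1.512); print(arm.get_obs()["qpos"].round(2),P)
im=arm.get_image("top"); c=arm.calibration("top")
cv2.imwrite("pics/t2.png",cv2.resize(im[95:250,215:325,::-1],None,fx=3.75,fy=3.75))
```

```text
pos [431.9 -57.1  94.2] rot [-1.5797e+00  1.0000e-04 -1.5173e+00] w 0.9 F [-1.5  1.6 -0.3] t 14.65
shift [0.026 1.605 0.123] turn [ 0.085 -0.05  -0.001]
[-0.39  0.52  2.01 -0.01  0.62  1.14] [436.33357423 -57.90099456   0.        ]
```

Call:
carry_out([
  [[0.04,0,0],[0.02,0.7,0],0],
  [[0,0,0],[0,0.6,0],0],
  [[0,0,0],[0,0.3,0],0],
  [[0,0,0],[0,0,0.25],0],
  [[0,0,0],[0,0,0.25],0],
])

```text
time: 15.2
tool_pos: [457.5, -59.3, 35.4]
tool_rot: [-1.565, -0.007, -1.517]
wrist_force: [-1.4, 0.7, -0.1]
gripper_width: 0.004
```

Call:
carry_out([
  [[0,0,0],[0,0,0.25],0],
  [[0,0,0],[0,0,0.25],0],
  [[0,0,0],[0,0,0.25],0],
  [[0,0,0],[0,0,0.25],0],
  [[0,0,0],[0,0,0.25],0],
])

```text
time: 15.7
tool_pos: [506.4, -56.2, 34.3]
tool_rot: [-1.568, -0.007, -1.517]
wrist_force: [-1.9, 0.1, 2.0]
gripper_width: 0.006
```

Run:
```python
from ik import *
P=O-55*u
goto([P[0],P[1],30],-1.512); print(arm.get_obs()["qpos"].round(2),P)
```

```text
pos [506.4 -56.2  34.3] rot [-1.5676 -0.0065 -1.5166] w 0.6 F [-1.9  0.1  2. ] t 15.7
shift [-0.068  0.112  1.748] turn [-0.031 -0.044  0.062]
[-0.33  0.69  1.86 -0.01  0.58  1.2 ] [576.09408504 -49.71566513   0.        ]
```

Call:
carry_out([
  [[0,0,0],[-0.01,0,0.25],0],
  [[0,0,0],[-0.01,0,0.25],0],
  [[0,0,0],[-0.01,0,0.25],0],
  [[0,0,0],[-0.01,0,0.25],0],
  [[0,0,0],[-0.01,0,0.25],0],
])

```text
time: 16.2
tool_pos: [556.8, -51.7, 34.1]
tool_rot: [-1.567, -0.007, -1.517]
wrist_force: [-0.0, -0.1, -0.2]
gripper_width: 0.006
```

Call:
carry_out([
  [[0,0,0],[-0.01,0,0.25],0],
  [[0,0,0],[0,0,0.15],0],
  [[0,0,0],[0,0,0],0],
  [[0,0,0],[0,0,-0.2],0],
  [[0,0,0],[0,0,-0.3],0],
])

```text
time: 16.7
tool_pos: [551.4, -51.6, 34.3]
tool_rot: [-1.566, -0.007, -1.517]
wrist_force: [0.7, 0.3, -1.7]
gripper_width: 0.004
```

Call:
carry_out([
  [[0,0,0],[0,-0.8,0],0],
  [[0,0,0],[0,-0.95,0],0],
  [[0,0,0],[0,-0.95,0],0],
  [[0,0,0],[0,-0.95,0],0],
  [[0,0,0],[0,-0.8,0],0],
])

```text
time: 17.2
tool_pos: [550.0, -50.4, 214.2]
tool_rot: [-1.566, -0.007, -1.517]
wrist_force: [-0.2, -0.8, 0.6]
gripper_width: 0.004
```

Run:
```python
from ik import *
P=O-55*u
goto([P[0],P[1],210],-1.512,np.radians(54)); print(arm.get_obs()["qpos"].round(2),P)
im=arm.get_image("wrist"); cv2.imwrite("pics/w4.png",im[:,:,::-1])
```

```text
pos [550.  -50.4 214.2] rot [-1.5665 -0.0069 -1.5172] w 0.3 F [-0.2 -0.8  0.6] t 17.2
shift [0.017 0.108 0.653] turn [ 8.959 -0.014  0.084]
[-0.29  0.44  1.63 -0.01  1.07  1.23] [576.09408504 -49.71566513   0.        ]
```

View pics/w4.png

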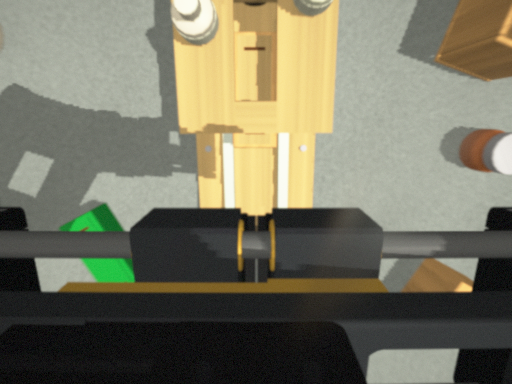

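The box lies centred between the rails and part-way under the roof: one notch shows through the window at (256,47), and its rear end is near row 133. Tilting now, further forward where the tilt is reachable.

Call:
carry_out([
  [[0,0,0],[0,0,0.8],0],
  [[0,0,0],[0,0,0.7],0],
  [[0.9,0,0],[0,0,0],0],
  [[0.9,0,0],[0,0,0],0],
  [[0.9,0,0],[0,0,0],0],
])

```text
time: 17.75
tool_pos: [609.9, -47.0, 212.0]
tool_rot: [-1.282, -0.007, -1.517]
wrist_force: [0.4, 0.4, 0.1]
gripper_width: 0.007
```

Call:
carry_out([
  [[0.9,0,0],[0,0,0],0],
  [[0.8,0,0],[0,0,0],0],
  [[0.7,0,0],[0,0,0],0],
  [[0.7,0,0],[0,0,0],0],
  [[0.7,0,0],[0,0,0],0],
])

```text
time: 18.25
tool_pos: [609.8, -43.9, 212.0]
tool_rot: [-0.932, 0.001, -1.51]
wrist_force: [0.0, 0.0, -0.6]
gripper_width: 0.004
```

Call:
carry_out([
  [[0.7,0,0],[0,0,0],0],
  [[0.7,0,0],[0,0,0],0],
  [[0.7,0,0],[0,0,0],0],
  [[0,0,0],[0,0,0],0],
  [[0,0,0],[0,0,0],0],
])

```text
time: 18.75
tool_pos: [611.3, -37.3, 211.2]
tool_rot: [-0.82, 0.019, -1.495]
wrist_force: [0.3, -0.7, -0.2]
gripper_width: 0.004
```

Run:
```python
from ik import *
P=O-20*u
goto([P[0],P[1],210],-1.512,np.radians(54)); print(arm.get_obs()["qpos"].round(2),P)
```

```text
pos [611.3 -37.3 211.2] rot [-0.8204  0.0191 -1.495 ] w 0.4 F [ 0.3 -0.7 -0.2] t 18.75
shift [ 0.258  0.001 -0.036] turn [ 1.836 -0.029 -0.243]
[-0.42  0.42  2.05  1.6   0.34 -0.39] [611.03421274 -47.66933278   0.        ]
```

Call:
carry_out([
  [[0.5,0,-0.06],[0.06,0,0],0],
  [[0.5,0,-0.06],[0.06,0,0],0],
  [[0.5,0,-0.06],[0.06,0,0],0],
  [[0.35,0,-0.06],[0.06,0,0],0],
  [[0,0,0],[0,0,0],0],
])

```text
time: 19.25
tool_pos: [612.0, -45.2, 210.2]
tool_rot: [-0.639, 0.007, -1.51]
wrist_force: [0.1, 0.5, 0.3]
gripper_width: 0.005
```

Run:
```python
from ik import *
P=O-75*u
goto([P[0],P[1],210],-1.512,np.radians(54)); print(arm.get_obs()["qpos"].round(2),P)
q=arm.get_obs()["qpos"]
for jx,z in((-75,210),(-75,120),(-75,31),(-5,31)):
    q,c=ik(jx,z,54,q); print(jx,z,q.round(2),"%.1e"%c)
```

```text
pos [612.  -45.2 210.2] rot [-0.6388  0.0074 -1.5102] w 0.5 F [0.1 0.5 0.3] t 19.25
shift [ 0.057 -1.123 -0.84 ] turn [ 0.1   -0.047 -0.056]
[-0.47  0.49  2.17  2.27  0.56 -1.11] [556.12829778 -50.88499791   0.        ]
-75 210 [-0.57  0.48  2.32  2.29  0.68 -1.25] 1.4e-24
-75 120 [-0.57  0.78  2.38  2.53  0.96 -1.59] 6.4e-30
-75 31 [-0.57  1.08  2.38  2.61  1.21 -1.77] 8.2e-31
-5 31 [-0.45  0.98  2.19  2.64  0.97 -1.59] 6.5e-30
```

Call:
carry_out([
  [[0.05,-0.02,-0.03],[0.02,-0.4,-0.3],0],
  [[0.05,-0.02,-0.03],[0.02,-0.4,-0.3],0],
  [[0,0,0],[0.02,-0.32,-0.24],0],
  [[0,0,0],[0,0,0],0],
  [[0,0,0],[0,0,0],0],
])

```text
time: 19.75
tool_pos: [558.0, -51.5, 211.3]
tool_rot: [-0.624, -0.002, -1.512]
wrist_force: [0.1, -0.4, 1.2]
gripper_width: 0.008
```

Call:
carry_out([
  [[0,0,0],[0,0.44,-0.61],0],
  [[0,0,0],[0,0.44,-0.61],0],
  [[0,0,0],[0,0.44,-0.61],0],
  [[0,0,0],[0,0.44,-0.61],0],
  [[0,0,0],[0,0,0],0],
])

```text
time: 20.25
tool_pos: [557.3, -51.1, 84.2]
tool_rot: [-0.632, 0.004, -1.512]
wrist_force: [0.3, 0.6, -0.1]
gripper_width: 0.004
```

Run:
```python
from ik import *
P=O-75*u
goto([P[0],P[1],31],-1.512,np.radians(54)); print(arm.get_obs()["qpos"].round(2),P)
```

```text
pos [557.3 -51.1  84.2] rot [-0.6323  0.0037 -1.5121] w 0.4 F [ 0.3  0.6 -0.1] t 20.25
shift [-1.000e-03  7.620e-01 -1.091e+00] turn [ 0.038 -0.029 -0.02 ]
[-0.57  0.9   2.37  2.56  1.04 -1.65] [556.12829778 -50.88499791   0.        ]
```

Call:
carry_out([
  [[0,0,0],[0,0.3,-0.42],0],
  [[0,0,0],[0,0.26,-0.37],0],
  [[0,0,0],[0,0.2,-0.29],0],
  [[0,0,0],[0,0,0],0],
  [[0,0,0],[0,0,0],0],
])

```text
time: 20.75
tool_pos: [557.5, -51.6, 39.3]
tool_rot: [-0.622, -0.003, -1.512]
wrist_force: [0.6, 0.2, 0.1]
gripper_width: 0.004
```

Call:
carry_out([
  [[0,0,0],[0,0.16,0.12],0],
  [[0,0,0],[0,0.16,0.12],0],
  [[0,0,0],[0,0.16,0.12],0],
  [[0,0,0],[0,0.16,0.12],0],
  [[0,0,0],[0,0.16,0.12],0],
])

```text
time: 21.25
tool_pos: [597.0, -49.0, 38.9]
tool_rot: [-0.624, -0.002, -1.513]
wrist_force: [-2.4, -0.5, 3.0]
gripper_width: 0.007
```

Run:
```python
from ik import *
P=O-6*u
goto([P[0],P[1],31],-1.512,np.radians(54)); print(arm.get_obs()["qpos"].round(2),P)
```

```text
pos [597.  -49.   38.9] rot [-0.6245 -0.0021 -1.5125] w 0.6 F [-2.4 -0.5  3. ] t 21.25
shift [-0.012  0.685  0.25 ] turn [-0.036  0.013  0.015]
[-0.5   0.99  2.25  2.62  1.04 -1.64] [625.01026382 -46.85079983   0.        ]
```

Call:
carry_out([
  [[0,0,0],[0,-0.1,-0.07],0],
  [[0,0,0],[0,0.11,-0.15],0],
  [[0,0,0],[0,0,0],0],
  [[0,0,0],[0,0.15,0.11],0],
  [[0,0,0],[0,0.15,0.11],0],
])

```text
time: 21.75
tool_pos: [606.2, -48.8, 30.0]
tool_rot: [-0.628, -0.001, -1.514]
wrist_force: [-0.1, 0.1, -0.6]
gripper_width: 0.007
```

Call:
carry_out([
  [[0,0,0],[0,0.1,0.07],0],
  [[0,0,0],[0,0.1,0.07],0],
  [[0,0,0],[0,0.05,0.036],0],
  [[0,0,0],[0,0.05,0.036],0],
  [[0,0,0],[0,0,0],0],
])

```text
time: 22.25
tool_pos: [618.8, -46.8, 30.5]
tool_rot: [-0.63, 0.0, -1.513]
wrist_force: [-8.7, -0.5, 2.8]
gripper_width: 0.006
```

Run:
```python
from ik import *
P=O-6*u
goto([P[0],P[1],31],-1.512,np.radians(54)); print(arm.get_obs()["qpos"].round(2),P)
```

```text
pos [618.8 -46.8  30.5] rot [-0.6303  0.     -1.5132] w 0.6 F [-8.7 -0.5  2.8] t 22.25
shift [0.009 0.119 0.102] turn [ 0.019 -0.007  0.009]
[-0.46  0.99  2.19  2.64  0.98 -1.6 ] [625.01026382 -46.85079983   0.        ]
```

Contact with the stamp spring at 8.7 N. Continuing in 1–2 mm steps until the force rises.

Call:
carry_out([
  [[0,0,0],[0,0.04,0.03],0],
  [[0,0,0],[0,0.04,0.03],0],
  [[0,0,0],[0,0,0],0],
])

```text
time: 22.55
tool_pos: [622.1, -46.5, 30.5]
tool_rot: [-0.631, 0.001, -1.514]
wrist_force: [-12.1, -1.3, 4.1]
gripper_width: 0.005
```

Call:
carry_out([
  [[0,0,0],[0,0.04,0.03],0],
  [[0,0,0],[0,0,0],0],
])

```text
time: 22.75
tool_pos: [623.8, -46.3, 30.5]
tool_rot: [-0.632, 0.001, -1.514]
wrist_force: [-12.1, -0.8, 5.7]
gripper_width: 0.007
```

Call:
carry_out([
  [[0,0,0],[0,0.04,0.03],0],
  [[0,0,0],[0,0,0],0],
])

```text
time: 22.95
tool_pos: [625.2, -46.1, 30.4]
tool_rot: [-0.633, 0.001, -1.514]
wrist_force: [-14.4, -1.5, 5.7]
gripper_width: 0.009
```

Call:
carry_out([
  [[0,0,0],[0,0.03,0.022],0],
  [[0,0,0],[0,0,0],0],
])

```text
time: 23.15
tool_pos: [625.4, -46.1, 30.4]
tool_rot: [-0.635, 0.002, -1.516]
wrist_force: [-20.2, -2.5, 8.7]
gripper_width: 0.009
```

Call:
carry_out([
  [[0,0,0],[0,0.03,0.022],0],
  [[0,0,0],[0,0,0],0],
])

```text
time: 23.35
tool_pos: [625.5, -46.0, 30.3]
tool_rot: [-0.637, 0.003, -1.517]
wrist_force: [-24.5, -4.7, 12.7]
gripper_width: 0.005
```

Call:
carry_out([
  [[0,0,0],[0,0.03,0.022],0],
  [[0,0,0],[0,0,0],0],
])

```text
time: 23.55
tool_pos: [625.6, -46.0, 30.3]
tool_rot: [-0.64, 0.004, -1.519]
wrist_force: [-29.9, -6.0, 16.9]
gripper_width: 0.007
```

The position has stalled at 625.5 while the force climbs, so the box is flush against the fence. I'll ease off slightly and hold.

Call:
carry_out([
  [[0,0,0],[0,-0.03,-0.022],0],
  [[0,0,0],[0,0,0],0],
  [[0,0,0],[0,0,0],0],
  [[0,0,0],[0,0,0],0],
  [[0,0,0],[0,0,0],0],
])

```text
time: 24.05
tool_pos: [625.5, -46.0, 30.3]
tool_rot: [-0.637, 0.003, -1.517]
wrist_force: [-25.4, -4.2, 13.7]
gripper_width: -0.002
```

Call:
carry_out([
  [[0,0,0],[0,0,0],0],
  [[0,0,0],[0,0,0],0],
  [[0,0,0],[0,0,0],0],
  [[0,0,0],[0,0,0],0],
  [[0,0,0],[0,0,0],0],
])

```text
time: 24.55
tool_pos: [625.5, -46.0, 30.3]
tool_rot: [-0.637, 0.003, -1.517]
wrist_force: [-25.0, -4.7, 13.4]
gripper_width: 0.001
```

Call:
carry_out([
  [[0,0,0],[0,0,0],0],
  [[0,0,0],[0,0,0],0],
  [[0,0,0],[0,0,0],0],
  [[0,0,0],[0,0,0],0],
  [[0,0,0],[0,0,0],0],
])

```text
time: 25.05
tool_pos: [625.5, -46.0, 30.3]
tool_rot: [-0.637, 0.003, -1.517]
wrist_force: [-24.8, -4.6, 12.9]
gripper_width: 0.002
```

Run:
```python
from h import *
im=arm.get_image("scene"); cv2.imwrite("pics/s2.png",cv2.resize(im[190:320,200:370,::-1],None,fx=4,fy=4,interpolation=2))
```

```text
(no output)
```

View pics/s2.png

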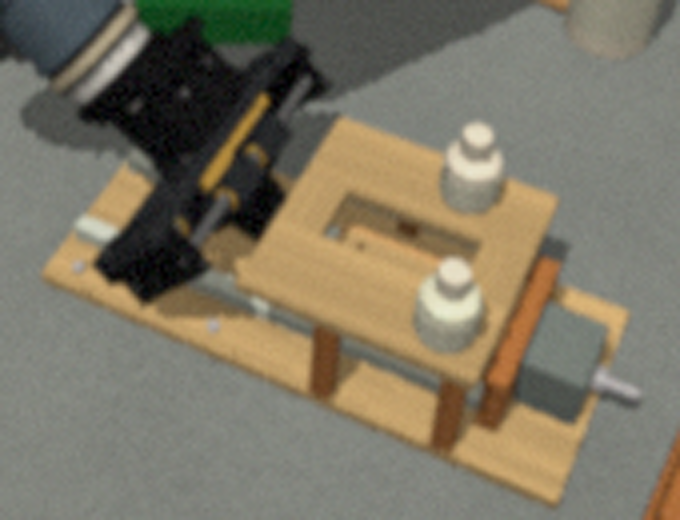

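The stamp's rod stands out behind the fence at (620,385) and the bottles are undisturbed. It has been held still for about 1.5 s. Backing off gently.

Call:
carry_out([
  [[0,0,0],[0,-0.05,-0.036],0],
  [[0,0,0],[0,-0.05,-0.036],0],
  [[0,0,0],[0,-0.05,-0.036],0],
  [[0,0,0],[0,-0.05,-0.036],0],
  [[0,0,0],[0,-0.05,-0.036],0],
])

```text
time: 25.6
tool_pos: [618.2, -47.4, 30.6]
tool_rot: [-0.629, -0.001, -1.513]
wrist_force: [-5.1, -0.1, 1.4]
gripper_width: 0.004
```

Call:
carry_out([
  [[0,0,0],[0,-0.05,-0.036],0],
  [[0,0,0],[0,-0.05,-0.036],0],
  [[0,0,0],[0,-0.05,-0.036],0],
  [[0,0,0],[0,-0.05,-0.036],0],
  [[0,0,0],[0,0,0],0],
])

```text
time: 26.1
tool_pos: [610.6, -48.9, 31.4]
tool_rot: [-0.623, -0.002, -1.513]
wrist_force: [0.8, 0.2, -0.5]
gripper_width: 0.007
```

Call:
carry_out([
  [[0,0,0],[0,-0.2,-0.145],0],
  [[0,0,0],[0,-0.25,-0.18],0],
  [[0,0,0],[0,-0.25,-0.18],0],
  [[0,0,0],[0,-0.25,-0.18],0],
  [[0,0,0],[0,0,0],0],
])

```text
time: 26.6
tool_pos: [562.5, -51.6, 30.6]
tool_rot: [-0.626, -0.001, -1.514]
wrist_force: [-0.6, 0.3, -0.2]
gripper_width: 0.005
```

Call:
carry_out([
  [[0,0,0],[0,-0.35,0.48],0],
  [[0,0,0],[0,-0.44,0.61],0],
  [[0,0,0],[0,-0.44,0.61],0],
  [[0,0,0],[0,-0.44,0.61],0],
  [[0,0,0],[0,-0.44,0.61],0],
])

```text
time: 27.1
tool_pos: [563.8, -51.2, 176.9]
tool_rot: [-0.624, -0.003, -1.513]
wrist_force: [1.9, 0.4, -1.0]
gripper_width: 0.003
```

Call:
carry_out([
  [[0,0,0],[0,0,0],0],
  [[0,0,0],[0,0,0],0],
  [[0,0,0],[0,0,0],0],
  [[0,0,0],[0,0,0],0],
  [[0,0,0],[0,0,0],0],
])

```text
time: 27.6
tool_pos: [562.8, -50.9, 173.7]
tool_rot: [-0.627, -0.0, -1.513]
wrist_force: [0.6, -0.4, 0.0]
gripper_width: 0.005
```

Run:
```python
from h import *
im=arm.get_image("scene")[190:320,200:370]; t=arm.get_image("wrist")[:290,100:412]
a=cv2.resize(im,(800,300) and (390,298),interpolation=2); b=cv2.resize(t,(390,362))
cv2.imwrite("pics/f.png",np.hstack([np.vstack([a,np.zeros((64,390,3),np.uint8)]),b])[:,:,::-1])
```

```text
(no output)
```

View pics/f.png

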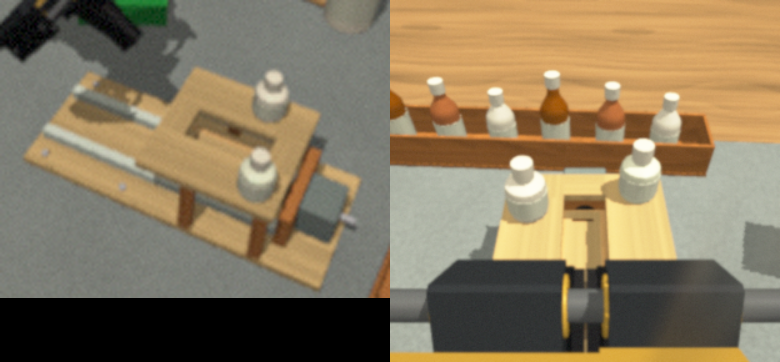

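The box lies under the roof, the stamp's rod has drawn back in at (348,220), the bottles stand in place, and the tool is clear.

```bash
python3 -c "
from cell import arm
print(arm.close_job())"
```

```text
the job is handed in; nothing more can be done
None
```

The job is handed in at about 28 s of the 64 s allowed; no verdict is reported, so success rests on the checks below.

- **What I did:** I laid the pencil box flat between the rails and pushed it part-way in with the tool vertical. With the tool tilted 54° I then pushed it flush to the fence. I held it still at about 25 N for about 1.5 s, then backed off slowly and lifted the closed gripper clear.
- **Flush:** while pressing, the tool stopped advancing at x = 625.5 mm as the force climbed to 30 N. The stamp's rod stood out behind the fence.
- **Released:** the push force fell to zero over about the first 15 mm of backing off. The last pictures show the box under the roof, the stamp's rod drawn back in, and both bottles standing in place. The gripper was about 170 mm above the table and felt no force.
- **Not measured:** I judged the stamp by the rod and the force only. I did not measure the box's final position under the roof or re-measure the bystanders; I only saw that the bottles in view were undisturbed.
- **What went wrong on the way:** my first attempt to tilt the tool, at the mouth of the jig, ran into a joint limit and did not reach the pose. Nothing was touched, and I re-planned it as the two-stage push.

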